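# Try bottle covers on the gauge pin and sort them

## Task

Two bamboo covers for our dropper bottles have come in and one is bored too tight. One cover at a time, slide it open end first onto the slanted gauge pin until it stops, without forcing it, take it off and stand it upright in its tray before you fetch the other: the one that goes fully home on the pin's flange goes in the wooden tray, the one that stops at the pin's shoulder goes in the grey returns tray. Leave the bottles and the candle where they stand.

Things in the scene. Friction and masses are not known exactly. Their poses are not given: they have to be found in the camera images.
- cover_1: bamboo bottle cover: upright cylinder 46 mm across, 100 mm tall, closed flat top, two dark scribed rings, open underneath; about 90 g. Origin: centre of its open lower rim, z up. Bore 92 mm deep; one of the two is bored 37 mm wide, the other only 29 mm; outside they look the same, so only the pin tells which is which
- cover_2: bamboo bottle cover: upright cylinder 46 mm across, 100 mm tall, closed flat top, two dark scribed rings, open underneath; about 90 g. Origin: centre of its open lower rim, z up. Bore 92 mm deep; one of the two is bored 37 mm wide, the other only 29 mm; outside they look the same, so only the pin tells which is which
- gauge_pin: fixed aluminium pin leaning 30 deg from vertical. Origin: centre of the top of its dark foot flange (62 mm across); z out along the pin, y level. 33 mm in diameter up to a square shoulder 59 mm from the flange, then a nose 23 mm in diameter to the tip at 83 mm. A 37 mm bore slides on until its rim meets the flange; a 29 mm bore passes the nose and stops on the shoulder, 59 mm short
- gauge: the fixed grey painted wedge on a dark wooden board that carries the pin: 128 mm deep, 114 mm wide, 78 mm high at the back, 18 mm at the front. Origin: centre of its underside; x points to its high back, z up; the pin leans toward -x
- pack_tray: wooden tray with green felt, for covers that fit: 140 x 140 mm, 32 mm high, fixed; walls 6 mm thick, floor 6 mm thick, clear inside 128 x 128 mm. Origin: centre of its underside, z up, x and y square to the walls
- return_tray: grey plastic tray with black felt, for covers that are too tight: 140 x 140 mm, 32 mm high, fixed; walls 6 mm thick, floor 6 mm thick, clear inside 128 x 128 mm. Origin: centre of its underside, z up, x and y square to the walls
- dropper: bystander: brown dropper bottle with black top, 33 mm across, 89 mm tall; origin under its centre
- candle: bystander: candle in a clear glass, 70 mm across, 78 mm tall; origin under its centre
- scent: bystander: cream square scent flask with gold cap, 44 x 62 x 120 mm; origin under its centre

How it is judged:
By the outcome, as a careful person would: the job done as asked, in the order asked, and still so for the second after the job is handed in, with the robot touching nothing.
It also fails if it takes over 72 s, if anything falls off the work surface, if the arm or the gripper's body presses on something with over 40 N, if the wrist force passes 120 N, or if a joint passes its speed limit or range.

## Robot

A 6-joint arm with a two-finger parallel gripper is mounted at the origin on a cart in front of the work surface, level with it; the furniture and walls round the work are solid. World frame = base frame: x ahead of the robot, y to its left, z up, the work surface at z = 0. Lengths are in mm, angles in degrees, forces in N, time in s.
With the tool pointing down it reaches from about 300 to 850 mm from the base axis. Payload 4.2 kg.
Tool frame: the origin (TCP) lies midway between the tips of the shut fingers; the grasp point (between the pads) lies 19 mm behind it (pinch_z is the distance from the TCP to the grasp point, in mm); z points along the fingers, y is the line along which they close (so a half turn about z gives the same grasp; the last joint's range is limited). The gripper opens to 91 mm and grips with 3 to 60 N. Pads are 32 mm wide; open, the fingers measure 118 mm over their backs; the gripper's body (76 mm by 178 mm) begins 60 mm behind the grasp point.
Start: joints at [-75.459, 18.312, 89.639, -0, 72.044, -1.146], TCP at [155.478, -553.597, 213.976] pointing down, gripper open.
Joint ranges: [-177.97, 177.97], [-48.28, 115.42], [12.27, 149.76], [-77.06, 257.06], [2.81, 150.46], [-146.56, 146.56]. Speed limits (degrees/s): [147.25, 147.25, 180, 180, 180, 180].

## Interface

Orientations are given as [roll, pitch, yaw] about the fixed x, y, z axes, in that order (R = Rz(yaw) Ry(pitch) Rx(roll)).
In Python, from workcell import * gives the robot as it stands.
- The arm moves only by the tool step_arm, never from a script. Its argument "steps" is a list of rows, each a list of 7 numbers: the turn, a rotation vector about the tool's x, y, z in degrees, then the shift along the tool's x, y, z in mm, then the opening, from 0 (shut) to 1 (fully open). In form: [[rx, ry, rz, x, y, z, hand], ...]. A call has exactly 8 rows; each row shifts and turns the commanded pose from where the row before left it, along the tool's axes as they then stand; what a row does not reach is not made up. A row lasts 1/8 s, in which the tool goes at most 62.5 mm and 10.7 degrees, less where a joint would pass 70% of its speed; a pose out of reach is approached as far as the arm can. A call is refused whole if a number of a shift passes 62.5 or a number of a turn 10.7, either way. A call with a gripper value outside its range is refused whole. The fingers move at their own pace and stop on an object; "force" is the grip in N (left out, the last holds). Time passes only in rows, so rows that do not move let the fingers close, or fill a call up. It gives the time, the measured TCP pose, the force, the opening and the grip force at its end, in the units of the state.
- state(): the state, without advancing time (a new reading comes with each control period).
- grab_frame(name): name is "side" or "top"; returns a dict with "image" (420x560x3 uint8, blue, green, red), "fovy" (degrees; the focal length in pixels is half the picture's height over the tangent of half this angle, whatever the lens; pixels are square), "cx", "cy" (the principal point, pixels), "dist" ([k1, k2, p1, p2, k3] as OpenCV has them; the pictures are not rectified), "origin" and "rotation" of the camera in the world. Camera axes: x right, y down, z forward; pixel columns grow to the right and rows downward; lengths in mm; the calibration is good to about 2 mm. A picture is of the moment at which its call begins. There is no depth.
- job_done(): hands the job in; it is judged then, once.
The state is a dict: "time_s": time; "qpos": joint angles; "qvel": joint speeds; "effort": joint torques, N m; "ee_pos": TCP position; "ee_rot": TCP orientation; "force": force on the tool from outside, world axes, zero at the start; "torque": the same for the moment, N m; "gripper_width": finger opening in mm; "gripper_force": force on a finger pad.
Only numpy, scipy, OpenCV 4.12 (cv2) and the standard library are available. Lean on these libraries where they do the work, as an engineer would, in place of code of your own. Each camera call takes 0.05 s, during which the arm holds its last target. There are 200 camera calls.

## Working session

There is one attempt and no reset: what is moved stays moved. The work goes in short steps, Python scripts to look and compute and a tool call to move; the robot and the scene stay as the last step left them, time stands still between calls to the robot, and variables do not carry over. Pictures are saved under pics/ and viewed, at most 10 in all, crops included, and the job is handed in when it is done.

Besides the shell and the picture viewer there is one more tool, called after "Call:" in YAML: its name, and indented under it one key for each argument. step_arm: Moves the arm, as the interface text tells. Its arguments: {"type":"object","properties":{"steps":{"type":"array","items":{"type":"array","items":{"type":"number"}}},"force":{"type":"number"}},"required":["steps"]}

```bash
mkdir -p pics; ls; python3 - <<'E'
from workcell import *
import cv2
for n in("side","top"):
    f=grab_frame(n); cv2.imwrite(f"pics/{n}0.png",f["image"])
    print(n,{k:(v if not hasattr(v,'tolist') else v.tolist()) for k,v in f.items() if k!="image"})
print(state())
E
```

```text
pics
side {'fovy': 48.753128447236506, 'cx': 277.99781631038394, 'cy': 202.10771680851528, 'dist': [-0.12095701806992147, 0.0, 0.0, 0.0, 0.0], 'origin': [611.0539070790406, 1023.6631640494298, 710.9463479427726], 'rotation': [-122.73531808346773, -0.9248165465980451, 178.04116564303]}
top {'fovy': 50.23718365196021, 'cx': 279.919134014617, 'cy': 205.40465303633474, 'dist': [0.034552031538488605, 0.0, 0.0, 0.0, 0.0], 'origin': [377.7970731255536, -9.59827726418684, 1219.5350683200495], 'rotation': [-171.83362039309213, 0.5541540655014926, -90.29113843150934]}
{'time_s': 0.1, 'qpos': array([-7.54587471e+01,  1.83476344e+01,  8.96991329e+01, -2.37223128e-03,
        7.20427230e+01, -1.14703826e+00]), 'qvel': array([ 0.06038629, -0.04872855, -0.21397269,  0.12334879, -0.08767482,
        0.04914072]), 'effort': array([ 2.26737739e-04, -4.13331234e+01, -2.32510042e+01,  7.29186111e-02,
        4.22373461e-02, -6.96042025e-05]), 'ee_pos': array([ 155.34799922, -553.1568924 ,  213.20970775]), 'ee_rot': array([-1.79910482e+02,  4.63634323e-04,  1.56890246e+01]), 'force': array([ 0.33461202, -0.10897746, -0.44482941]), 'torque': array([-0.01631152, -0.01081683, -0.00404683]), 'gripper_force': 0.0, 'gripper_width': 91.08016369098881}
```

View pics/side0.png

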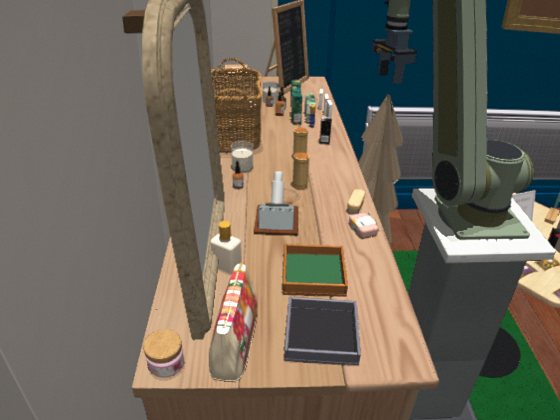

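View pics/top0.png

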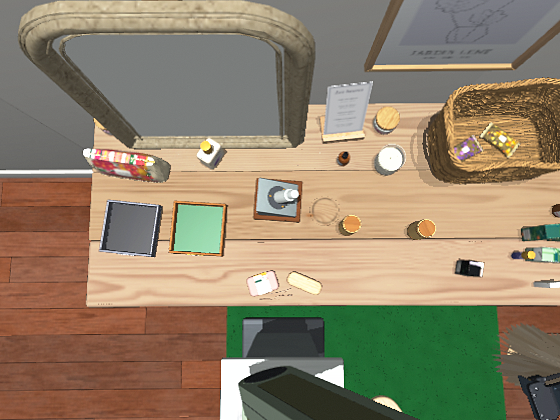

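```bash
cat > h.py <<'E'
import numpy as np, cv2
from scipy.spatial.transform import Rotation as R
def cam(f):
    h=f["image"].shape[0]; F=h/2/np.tan(np.radians(f["fovy"]/2))
    K=np.array([[F,0,f["cx"]],[0,F,f["cy"]],[0,0,1]])
    return K,np.array(f["dist"]),np.array(f["origin"]),R.from_euler('xyz',f["rotation"],degrees=True).as_matrix()
def ray(f,p):
    K,d,o,M=cam(f); u=cv2.undistortPoints(np.array([[p]],float),K,d)[0,0]
    v=M@np.array([u[0],u[1],1]); return o,v/np.linalg.norm(v)
def onz(f,p,z):
    o,v=ray(f,p); return o+v*(z-o[2])/v[2]
def tri(f,p,g,q):
    o,v=ray(f,p); a,w=ray(g,q); s=np.linalg.lstsq(np.c_[v,-w],a-o,rcond=None)[0]
    A,B=o+v*s[0],a+w*s[1]; return (A+B)/2,np.linalg.norm(A-B)
def proj(f,P):
    K,d,o,M=cam(f); return cv2.projectPoints((np.atleast_2d(P)-o)@M,np.zeros(3),np.zeros(3),K,d)[0][:,0]
E
python3 - <<'E'
from workcell import *
from h import *
import pickle
t=grab_frame("top"); s=grab_frame("side"); pickle.dump((t,s),open("f0.pkl","wb"))
a=cv2.resize(t["image"][165:235,245:365],None,fx=6.6,fy=6.6,interpolation=cv2.INTER_CUBIC)
b=cv2.resize(s["image"][115:245,215:345],None,fx=4.6,fy=4.6,interpolation=cv2.INTER_CUBIC)
cv2.imwrite("pics/ct.png",a);cv2.imwrite("pics/cs.png",b)
for f,z,n in((t,100,'top'),):
    hsv=cv2.cvtColor(f["image"],cv2.COLOR_BGR2HSV)
    m=cv2.inRange(hsv,(8,130,120),(22,255,255))
    for c in cv2.findContours(m,0,1)[0]:
        if cv2.contourArea(c)>60:
            (x,y),r=cv2.minEnclosingCircle(c); print("or",x,y,r,cv2.contourArea(c),onz(f,(x,y),z).round(1))
    g=cv2.inRange(hsv,(50,60,60),(85,255,255))
    for c in cv2.findContours(g,0,1)[0]:
        if cv2.contourArea(c)>1000:
            q=cv2.minAreaRect(c); print("gr",q,onz(f,q[0],6).round(1),[onz(f,p,6).round(0)[:2].tolist() for p in cv2.boxPoints(q)])
E
```

```text
or 512.5 400.0 13.124505043029785 159.5 [  76.6 -539.7  100. ]
or 528.0 319.5 33.42538833618164 1209.5 [ 258.7 -592.3  100. ]
or 426.3728942871094 228.38983154296875 8.71902847290039 190.5 [ 478.3 -363.9  100. ]
or 351.0 223.0 8.602425575256348 181.0 [ 492.8 -177.4  100. ]
or 197.4248504638672 228.49566650390625 36.88405990600586 226.0 [481.4 207.6 100. ]
or 277.3173828125 199.1782684326172 29.348270416259766 168.5 [554.5   6.9 100. ]
or 109.0 299.0 162.1142578125 28162.5 [310.  419.5 100. ]
or 145.61111450195312 171.1481475830078 9.1686372756958 60.5 [629.1 342.8 100. ]
or 504.5 131.5 65.59354400634766 4594.5 [ 725.1 -573.   100. ]
or 513.5 83.5 37.90128707885742 284.5 [ 852.7 -604.5  100. ]
gr ((366.00445556640625, 361.8636779785156), (278.78338623046875, 113.54267883300781), 0.40066325664520264) [ 141.4 -219.5    6. ] [[7.0, 141.0], [289.0, 143.0], [282.0, -588.0], [5.0, -561.0]]
gr ((197.6776580810547, 228.5126953125), (46.1680908203125, 46.38182830810547), 4.085616588592529) [490.  225.2   6. ] [[432.0, 290.0], [558.0, 285.0], [549.0, 159.0], [423.0, 166.0]]
```

View pics/ct.png

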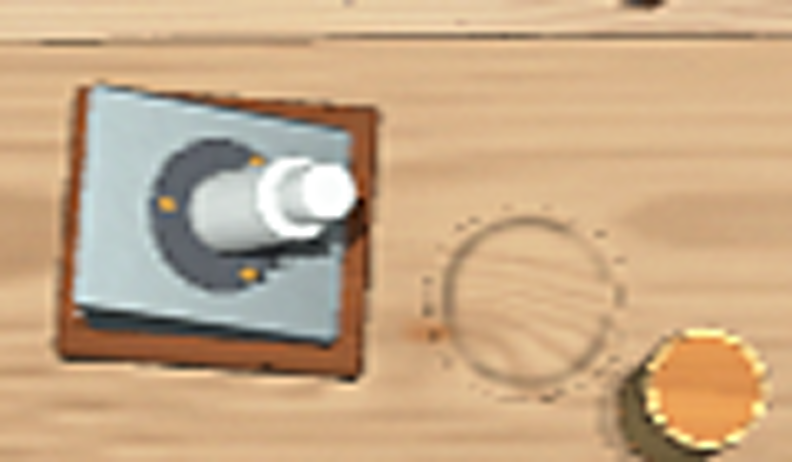

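View pics/cs.png

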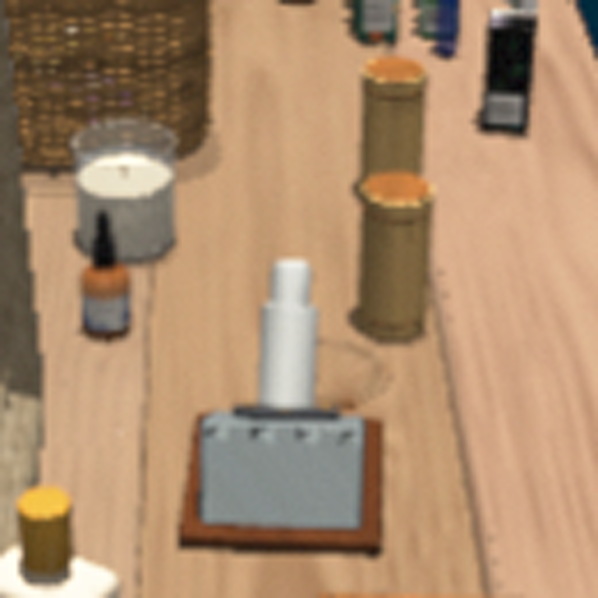

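```bash
python3 - <<'E'
from h import *
import pickle
t,s=pickle.load(open("f0.pkl","rb"))
T=lambda x,y:((x+.5)/6.6-.5+245,(y+.5)/6.6-.5+165)
S=lambda x,y:((x+.5)/4.6-.5+215,(y+.5)/4.6-.5+115)
c=[onz(t,T(*p),8)[:2] for p in((80,88),(378,108),(357,378),(58,357))]
print("board",np.round(c,1).tolist(),np.mean(c,0))
for i in range(4):
    d=c[(i+1)%4]-c[i]; print(np.linalg.norm(d).round(1),np.degrees(np.arctan2(d[1],d[0])).round(2))
print("tip",tri(t,T(327,192),s,S(292,262)))
print("flange",tri(t,T(217,215),s,S(288,411)))
tipw=tri(t,T(327,192),s,S(292,262))[0]
print("cov1",onz(t,T(706,388),100),tri(t,T(706,388),s,S(397,188)))
# cover 2, finer blob: not-table brightness in side
print("cov2",onz(t,(426.4,228.4),100),tri(t,(426.4,228.4),s,S(394,70)))
hs=cv2.cvtColor(t["image"],cv2.COLOR_BGR2HSV)
m=cv2.inRange(hs[190:265,90:170],(0,0,0),(180,255,75))
cs=max(cv2.findContours(m,0,1)[0],key=cv2.contourArea); q=cv2.minAreaRect(cs);print(q,onz(t,(q[0][0]+90,q[0][1]+190),6), onz(t,(q[0][0]+90,q[0][1]+190),32))
for yaw in (-86,-90,86,90,94,98):
    x=np.array([np.cos(np.radians(yaw)),np.sin(np.radians(yaw)),0]);a=-.5*x+np.array([0,0,.866]);f=tipw-83*a
    print(yaw,f.round(1),[((proj(k,[f,tipw-24*a])+.5-o)*z).round(0).tolist() for k,o,z in((t,(245,165),6.6),(s,(215,115),4.6))])
E
```

```text
board [[628.7, 64.9], [619.4, -59.5], [506.3, -49.5], [515.7, 73.7]] [567.51761287   7.41546614]
124.7 -94.31
113.5 174.95
123.5 85.61
113.4 -4.46
tip (array([564.66464007, -35.22299525, 124.33117889]), np.float64(0.9530928309159661))
flange (array([567.6320289 ,   7.24276259,  51.25047597]), np.float64(0.0954535893472363))
cov1 [ 491.91659251 -178.74432394  100.        ] (array([ 492.7040982 , -179.16157105,   97.9208282 ]), np.float64(1.1602977546761712))
cov2 [ 478.3236313  -363.96079912  100.        ] (array([ 479.8582039 , -365.30490768,   96.51165836]), np.float64(2.4642802020924286))
((18.405405044555664, 35.56756591796875), (6.904757499694824, 48.66210174560547), 9.462321281433105) [499.70103533 467.36816097   6.        ] [497.08924182 457.14915065  32.        ]
-86 [567.6 -76.6  52.5] [[[427.0, 214.0], [358.0, 198.0]], [[284.0, 334.0], [291.0, 284.0]]]
-90 [564.7 -76.7  52.5] [[[428.0, 221.0], [358.0, 200.0]], [[289.0, 334.0], [292.0, 284.0]]]
86 [567.6   6.2  52.5] [[[220.0, 215.0], [295.0, 198.0]], [[289.0, 409.0], [292.0, 305.0]]]
90 [564.7   6.3  52.5] [[[220.0, 222.0], [295.0, 201.0]], [[294.0, 409.0], [293.0, 305.0]]]
94 [561.8   6.2  52.5] [[[220.0, 229.0], [295.0, 203.0]], [[299.0, 409.0], [295.0, 305.0]]]
98 [558.9   5.9  52.5] [[[221.0, 236.0], [295.0, 205.0]], [[304.0, 408.0], [296.0, 305.0]]]
```

```bash
cat >> h.py <<'E'
XG=np.array([np.cos(np.radians(85.6)),np.sin(np.radians(85.6)),0])
A=-.5*XG+np.array([0,0,np.sqrt(.75)])
TIP=np.array([564.7,-35.3,124.2]); FL=TIP-83*A
RD=R.from_euler('xyz',[180,0,85.6],degrees=True)     # tool down, fingers close along world x
yv=RD.as_matrix()[:,1]; RP=R.from_matrix(np.c_[np.cross(yv,-A),yv,-A])  # along the pin
def plan(st,pos,rot,n):
    C=R.from_euler('xyz',st["ee_rot"],degrees=True); w=(C.inv()*rot).as_rotvec()
    d=(np.array(pos)-st["ee_pos"])
    for i in range(n):
        Ci=C*R.from_rotvec(w*i/n); print(np.degrees(w/n).round(2),Ci.inv().apply(d/n).round(2))
E
python3 - <<'E'
from workcell import *
from h import *
print(FL,RP.as_euler('xyz',degrees=True)); plan(state(),(478.5,-364.5,150),RD,8)
E
```

```text
[567.88383967   6.07768922  52.31989149] [180.  -30.   85.6]
[-0.01 -0.   -8.74] [ 45.27 -11.79   7.94]
[-0.01 -0.   -8.74] [46.53 -4.78  7.94]
[-0.01 -0.   -8.74] [46.72  2.35  7.93]
[-0.01 -0.   -8.74] [45.82  9.42  7.93]
[-0.01 -0.   -8.74] [43.86 16.27  7.93]
[-0.01 -0.   -8.74] [40.88 22.74  7.93]
[-0.01 -0.   -8.74] [36.95 28.69  7.93]
[-0.01 -0.   -8.74] [32.16 33.97  7.93]
```

Call:
step_arm:
  steps:
    - [0,0,-8.7,45,-12,8,1]
    - [0,0,-8.7,46.5,-5,8,1]
    - [0,0,-8.7,46.5,2,8,1]
    - [0,0,-8.7,46,9,8,1]
    - [0,0,-8.7,44,16,8,1]
    - [0,0,-8.7,41,22.5,8,1]
    - [0,0,-8.7,37,28.5,8,1]
    - [0,0,-8.7,32,34,8,1]
  force: 20

```text
time_s: 1.2
ee_pos: [478.9, -363.3, 149.5]
ee_rot: [-180.0, 0.0, 85.6]
force: [-0.3, -0.1, -0.5]
gripper_width: 91.3
gripper_force: 0.0
```

```bash
python3 - <<'E'
from workcell import *
from h import *
s=state();print(s["ee_pos"],s["ee_rot"],s["qvel"].round(1)); plan(s,(478.5,-364.5,55),RD,4)
E
```

```text
[ 478.86148991 -363.27792293  149.54363025] [-1.79988123e+02  5.57325906e-03  8.55844432e+01] [ 33.8  14.6 -13.5  -0.2  -1.4 -35.1]
[-0.  0. -0.] [-0.31 -0.06 23.64]
[-0.  0. -0.] [-0.31 -0.06 23.64]
[-0.  0. -0.] [-0.31 -0.06 23.64]
[-0.  0. -0.] [-0.31 -0.07 23.64]
```

Call:
step_arm:
  steps:
    - [0,0,0,0,0,24,1]
    - [0,0,0,0,0,24,1]
    - [0,0,0,0,0,24,1]
    - [0,0,0,0,0,22,1]
    - [0,0,0,0,0,0,1]
    - [0,0,0,0,0,0,0.3]
    - [0,0,0,0,0,0,0.3]
    - [0,0,0,0,0,0,0.3]
  force: 20

```text
time_s: 2.2
ee_pos: [478.0, -364.5, 56.8]
ee_rot: [179.9, 0.1, 85.3]
force: [0.4, 0.8, -0.5]
gripper_width: 64.2
gripper_force: 0.0
```

```bash
python3 - <<'E'
from workcell import *
from h import *
s=state();print(s); t=grab_frame("top"); cv2.imwrite("pics/g1.png",cv2.resize(t["image"][190:270,380:480],None,fx=5,fy=5))
plan(s,(478.5,-364.5,225),RD,4)
E
```

```text
{'time_s': 2.2, 'qpos': array([-3.84221575e+01,  2.83181093e+01,  9.82720217e+01, -4.52138162e-03,
        5.33171147e+01, -3.37053284e+01]), 'qvel': array([-0.04101819,  0.18881357,  0.23136317,  0.06068384, -0.07502187,
        0.15112237]), 'effort': array([-1.33885635e-03, -4.62027454e+01, -1.90784025e+01,  3.53554788e-02,
        6.53235242e-02,  2.56496714e-04]), 'ee_pos': array([ 478.04353281, -364.54224005,   56.81454147]), 'ee_rot': array([1.79924852e+02, 5.44913877e-02, 8.52858333e+01]), 'force': array([ 0.37206876,  0.7655607 , -0.50888298]), 'torque': array([-0.03532803, -0.13830753,  0.01965944]), 'gripper_force': 0.0, 'gripper_width': 64.20931424185099}
[ 0.02  0.01 -0.08] [-2.000e-02  1.700e-01 -4.205e+01]
[ 0.02  0.01 -0.08] [-1.000e-02  1.500e-01 -4.205e+01]
[ 0.02  0.01 -0.08] [ -0.     0.14 -42.05]
[ 0.02  0.01 -0.08] [ 1.000e-02  1.300e-01 -4.205e+01]
```

Call:
step_arm:
  steps:
    - [0,0,0,0,0,0,0.3]
    - [0,0,0,0,0,0,0.3]
    - [0,0,0,0,0,0,0.3]
    - [0,0,0,0,0,0,0.3]
    - [0,0,0,0,0,-30,0.3]
    - [0,0,0,0,0,-45,0.3]
    - [0,0,0,0,0,-45,0.3]
    - [0,0,0,0,0,-45,0.3]
  force: 20

```text
time_s: 3.25
ee_pos: [477.1, -363.9, 221.7]
ee_rot: [-179.9, -0.0, 85.3]
force: [0.0, -0.5, -1.5]
gripper_width: 45.7
gripper_force: 20.0
```

```bash
python3 - <<'E'
from workcell import *
from h import *
s=state();print(s["ee_pos"],s["ee_rot"],s["gripper_width"],s["gripper_force"],s["force"])
P=TIP+(25+56.8)*A; print(P)
plan(s,P,RP,10)
E
```

```text
[ 477.07807935 -363.86776922  221.7341819 ] [-1.79914788e+02 -4.10691151e-02  8.52865006e+01] 45.686874572530165 19.955940308282152 [ 0.03011336 -0.48063345 -1.53733124]
[561.56219175 -76.07945757 195.04087803]
[-0.    3.   -0.03] [29.37  6.06  2.68]
[-0.    3.   -0.03] [29.19  6.08  4.21]
[-0.    3.   -0.03] [28.93  6.09  5.73]
[-0.    3.   -0.03] [28.58  6.11  7.24]
[-0.    3.   -0.03] [28.16  6.13  8.72]
[-0.    3.   -0.03] [27.67  6.14 10.18]
[-0.    3.   -0.03] [27.09  6.16 11.61]
[-0.    3.   -0.03] [26.44  6.17 13.01]
[-0.    3.   -0.03] [25.72  6.19 14.38]
[-0.    3.   -0.03] [24.93  6.2  15.7 ]
```

Call:
step_arm:
  steps:
    - [0,3.75,0,36,7.5,3,0.3]
    - [0,3.75,0,36,7.5,4.5,0.3]
    - [0,3.75,0,36,7.5,7,0.3]
    - [0,3.75,0,35.5,7.5,9,0.3]
    - [0,3.75,0,35,7.5,11,0.3]
    - [0,3.75,0,34,7.5,13,0.3]
    - [0,3.75,0,33,7.5,15,0.3]
    - [0,3.75,0,32,7.5,17,0.3]

```text
time_s: 4.25
ee_pos: [561.2, -78.2, 205.8]
ee_rot: [-179.9, -30.1, 85.2]
force: [-0.5, 1.0, -0.9]
gripper_width: 45.6
gripper_force: 20.0
```

```bash
cat > look.py <<'E'
from workcell import *
from h import *
import sys
n=sys.argv[1]
t=grab_frame("top"); s=grab_frame("side"); st=state()
a=cv2.resize(t["image"][150:240,250:370],None,fx=3.3,fy=3.3,interpolation=cv2.INTER_CUBIC)
b=cv2.resize(s["image"][110:220,220:340],None,fx=3.3,fy=3.3,interpolation=cv2.INTER_CUBIC)
H=max(a.shape[0],b.shape[0]); o=np.zeros((H,a.shape[1]+b.shape[1],3),np.uint8); o[:a.shape[0],:a.shape[1]]=a; o[:b.shape[0],a.shape[1]:]=b
cv2.imwrite(f"pics/{n}.png",o)
M=R.from_euler('xyz',st["ee_rot"],degrees=True).as_matrix()
rim=st["ee_pos"]+56.8*M[:,2]; top=st["ee_pos"]-43.2*M[:,2]
for N,p in(("rim",rim),("tip",TIP)): print(N,p.round(1),((proj(t,p)+.5-(250,150))*3.3).round(0),((proj(s,p)+.5-(220,110))*3.3+(a.shape[1],0)).round(0))
print("along",((rim-TIP)@A).round(1),"lateral tool xy",(M.T@(TIP-rim))[:2].round(1),st["ee_rot"].round(1),st["force"].round(1),st["gripper_width"].round(1))
plan(st,st["ee_pos"]+(TIP+15*A-rim),RP,4)
E
python3 look.py p1
```

```text
rim [562.8 -48.9 155.8] [[167. 140.]] [[592. 162.]]
tip [564.7 -35.3 124.2] [[147. 145.]] [[590. 205.]]Traceback (most recent call last):
  File "look.py", line 13, in <module>
    print("along",((rim-TIP)@A).round(1),"lateral tool xy",(M.T@(TIP-rim))[:2].round(1),st["ee_rot"].round(1),st["force"].round(1),st["gripper_width"].round(1))
                                                                                                                                   ^^^^^^^^^^^^^^^^^^^^^^^^^
AttributeError: 'float' object has no attribute 'round'
```

View pics/p1.png

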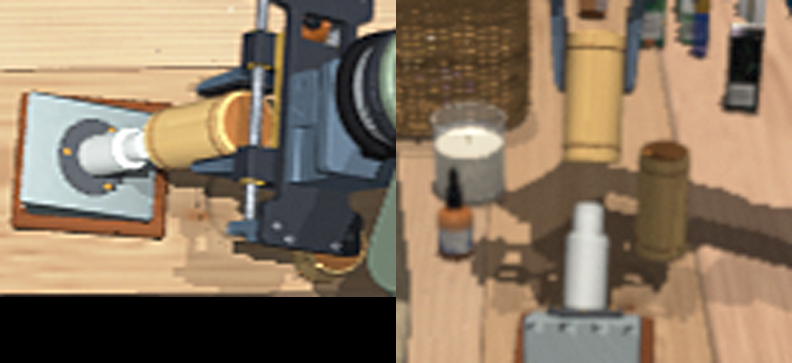

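```bash
sed -i 's/st\["gripper_width"\].round(1)/st["gripper_width"]/' look.py; python3 look.py p2
```

```text
rim [563.2 -51.2 156.5] [[170. 140.]] [[592. 159.]]
tip [564.7 -35.3 124.2] [[147. 145.]] [[590. 205.]]
along 36.0 lateral tool xy [-2.2  0.3] [-179.9  -29.9   85.3] [-0.1  0.1 -1.9] 45.710234597105355
[ 0.02  0.02 -0.07] [-0.56  0.08  5.24]
[ 0.02  0.02 -0.07] [-0.56  0.08  5.24]
[ 0.02  0.02 -0.07] [-0.56  0.08  5.24]
[ 0.02  0.02 -0.07] [-0.56  0.08  5.24]
```

Call:
step_arm:
  steps:
    - [0,0,0,-1,0.3,9,0.3]
    - [0,0,0,-1.2,0,9,0.3]
    - [0,0,0,0,0,8,0.3]
    - [0,0,0,0,0,6,0.3]
    - [0,0,0,0,0,5,0.3]
    - [0,0,0,0,0,5,0.3]
    - [0,0,0,0,0,5,0.3]
    - [0,0,0,0,0,0,0.3]

```text
time_s: 5.45
ee_pos: [563.3, -57.5, 164.3]
ee_rot: [-180.0, -30.0, 85.3]
force: [0.6, -0.9, -1.1]
gripper_width: 45.5
gripper_force: 20.0
```

```bash
python3 look.py p3
```

```text
rim [565.9 -29.5 115.5] [[140. 146.]] [[588. 218.]]
tip [564.7 -35.3 124.2] [[147. 145.]] [[590. 205.]]
along -10.5 lateral tool xy [-0.7 -0.7] [180.  -30.   85.3] [-0.6 -0.1 -0.8] 45.824932477260234
[ 0.04  0.   -0.07] [-0.18 -0.17 -6.37]
[ 0.04  0.   -0.07] [-0.18 -0.17 -6.37]
[ 0.04  0.   -0.07] [-0.18 -0.17 -6.37]
[ 0.04  0.   -0.07] [-0.18 -0.18 -6.37]
```

View pics/p3.png

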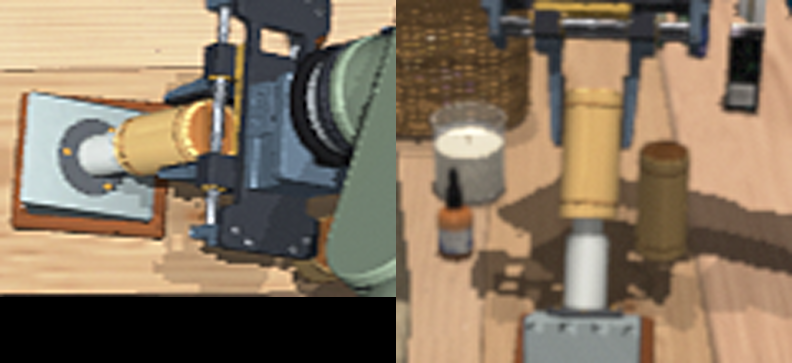

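Call:
step_arm:
  steps:
    - [0,0,0,-0.3,-0.3,4,0.3]
    - [0,0,0,-0.3,-0.3,4,0.3]
    - [0,0,0,0,0,3,0.3]
    - [0,0,0,0,0,2,0.3]
    - [0,0,0,0,0,2,0.3]
    - [0,0,0,0,0,2,0.3]
    - [0,0,0,0,0,1,0.3]
    - [0,0,0,0,0,0,0.3]
  force: 10

```text
time_s: 6.55
ee_pos: [563.6, -49.3, 148.6]
ee_rot: [-180.0, -30.0, 85.3]
force: [-0.7, -0.9, -2.1]
gripper_width: 46.4
gripper_force: 10.0
```

```bash
python3 look.py p4
```

```text
rim [565.9 -21.   99.5] [[128. 149.]] [[588. 241.]]
tip [564.7 -35.3 124.2] [[147. 145.]] [[590. 205.]]
along -28.5 lateral tool xy [-0.1 -0. ] [180.  -30.   85.3] [-0.1 -0.4 -1.6] 45.60844123445701
[ 0.04  0.   -0.07] [-1.000e-02  1.000e-02 -1.089e+01]
[ 0.04  0.   -0.07] [-1.000e-02  0.000e+00 -1.089e+01]
[ 0.04  0.   -0.07] [-1.000e-02 -1.000e-02 -1.089e+01]
[ 0.04  0.   -0.07] [-1.000e-02 -1.000e-02 -1.089e+01]
```

Call:
step_arm:
  steps:
    - [0,0,0,0,0,4,0.3]
    - [0,0,0,0,0,4,0.3]
    - [0,0,0,0,0,4,0.3]
    - [0,0,0,0,0,4,0.3]
    - [0,0,0,0,0,4,0.3]
    - [0,0,0,0,0,4,0.3]
    - [0,0,0,0,0,4,0.3]
    - [0,0,0,0,0,4,0.3]

```text
time_s: 7.65
ee_pos: [565.0, -33.3, 120.8]
ee_rot: [180.0, -30.0, 85.3]
force: [0.1, -0.3, -2.0]
gripper_width: 45.7
gripper_force: 10.0
```

```bash
python3 look.py p5
```

```text
rim [567.2  -4.9  71.4] [[107. 154.]] [[587. 282.]]
tip [564.7 -35.3 124.2] [[147. 145.]] [[590. 205.]]
along -61.0 lateral tool xy [-0.  0.] [-180.   -30.    85.3] [ 1.3  0.6 -1.9] 45.71538999718188
[ 0.04  0.   -0.07] [-1.0e-02  1.0e-02 -1.9e+01]
[ 0.04  0.   -0.07] [-1.0e-02 -0.0e+00 -1.9e+01]
[ 0.04  0.   -0.07] [-1.0e-02 -1.0e-02 -1.9e+01]
[ 0.04  0.   -0.07] [-1.0e-02 -3.0e-02 -1.9e+01]
```

View pics/p5.png

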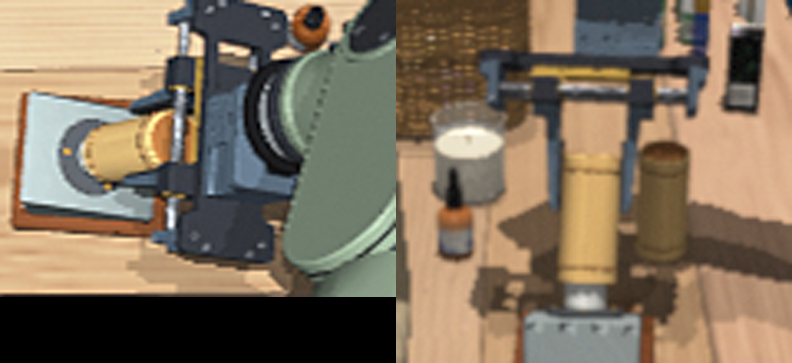

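Call:
step_arm:
  steps:
    - [0,0,0,0,0,4,0.3]
    - [0,0,0,0,0,4,0.3]
    - [0,0,0,0,0,4,0.3]
    - [0,0,0,0,0,3,0.3]
    - [0,0,0,0,0,3,0.3]
    - [0,0,0,0,0,2,0.3]
    - [0,0,0,0,0,1,0.3]
    - [0,0,0,0,0,1,0.3]

```text
time_s: 8.75
ee_pos: [566.0, -22.5, 102.0]
ee_rot: [180.0, -30.0, 85.3]
force: [0.6, -3.7, 1.7]
gripper_width: 45.9
gripper_force: 10.0
```

```bash
python3 look.py p6
```

```text
rim [568.4   5.7  52.8] [[ 94. 156.]] [[586. 309.]]
tip [564.7 -35.3 124.2] [[147. 145.]] [[590. 205.]]
along -82.4 lateral tool xy [-0.  -0.2] [180.  -30.   85.3] [ 1.4 -2.2 -0.2] 45.574177548215246
[ 0.05  0.01 -0.07] [-1.000e-02 -5.000e-02 -2.436e+01]
[ 0.05  0.01 -0.07] [ -0.    -0.07 -24.36]
[ 0.05  0.01 -0.07] [ -0.    -0.09 -24.36]
[ 0.05  0.01 -0.07] [  0.    -0.11 -24.36]
```

Call:
step_arm:
  steps:
    - [0,0,0,0,0,0.6,0.3]
    - [0,0,0,0,0,0.6,0.3]
    - [0,0,0,0,0,0.6,0.3]
    - [0,0,0,0,0,0,0.3]
    - [0,0,0,0,0,0,0.3]
    - [0,0,0,0,0,0,0.3]
    - [0,0,0,0,0,0,0.3]
    - [0,0,0,0,0,0,0.3]

```text
time_s: 9.85
ee_pos: [566.6, -22.4, 101.7]
ee_rot: [179.8, -29.9, 85.4]
force: [-0.2, -7.1, 7.0]
gripper_width: 45.9
gripper_force: 10.0
```

```bash
python3 look.py p7
```

```text
rim [569.    5.8  52.4] [[ 94. 155.]] [[585. 309.]]
tip [564.7 -35.3 124.2] [[147. 145.]] [[590. 205.]]
along -82.8 lateral tool xy [ 0.  -0.7] [179.8 -29.9  85.4] [ 0.2 -6.7  6.7] 45.9043800184561
[ 0.07  0.02 -0.05] [ -0.    -0.17 -24.45]
[ 0.07  0.02 -0.05] [  0.    -0.2  -24.45]
[ 0.07  0.02 -0.05] [ 1.000e-02 -2.300e-01 -2.445e+01]
[ 0.07  0.02 -0.05] [ 2.000e-02 -2.600e-01 -2.445e+01]
```

View pics/p7.png

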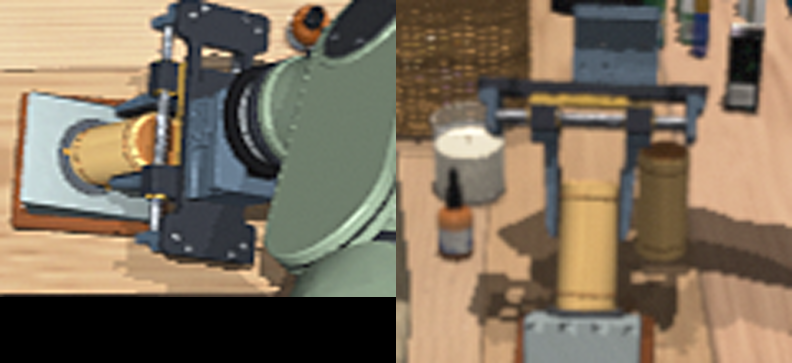

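Call:
step_arm:
  steps:
    - [0,0,0,0,0,-2,0.3]
    - [0,0,0,0,0,-6,0.3]
    - [0,0,0,0,0,-14,0.3]
    - [0,0,0,0,0,-18,0.3]
    - [0,0,0,0,0,-18,0.3]
    - [0,0,0,0,0,-18,0.3]
    - [0,0,0,0,0,-18,0.3]
    - [0,0,0,0,0,-14,0.3]
  force: 20

```text
time_s: 10.95
ee_pos: [560.3, -75.2, 195.2]
ee_rot: [-179.9, -30.1, 85.3]
force: [-0.5, -0.0, -1.1]
gripper_width: 45.2
gripper_force: 20.0
```

```bash
python3 look.py p8 | grep along; python3 - <<'E'
from workcell import *
from h import *
s=state(); print(s["ee_pos"],s["ee_rot"],s["gripper_force"]); plan(s,(490,225,185),RD,8)
E
```

```text
along 25.3 lateral tool xy [-0.5 -0.2] [179.9 -30.   85.3] [ 0.4  0.6 -0. ] 45.52796826687122
[561.44839544 -75.79483094 195.55739412] [179.89871044 -29.98948204  85.33063228] 19.999679785687476
[ 0.02 -3.75 -0.04] [ 31.17 -12.    19.49]
[ 0.02 -3.75 -0.04] [ 32.38 -11.97  17.41]
[ 0.02 -3.75 -0.04] [ 33.46 -11.94  15.26]
[ 0.02 -3.75 -0.04] [ 34.39 -11.92  13.05]
[ 0.02 -3.75 -0.04] [ 35.18 -11.89  10.78]
[ 0.02 -3.75 -0.04] [ 35.82 -11.86   8.46]
[ 0.02 -3.75 -0.04] [ 36.3  -11.84   6.1 ]
[ 0.02 -3.75 -0.04] [ 36.63 -11.81   3.72]
```

Call:
step_arm:
  steps:
    - [0,-7.5,0,13,0,-22,0.3]
    - [0,-7.5,0,12,-4,-22,0.3]
    - [0,-7.5,0,26,-12,0,0.3]
    - [0,-7.5,0,36,-14,0,0.3]
    - [0,0,0,45,-14,0,0.3]
    - [0,0,0,45,-14,0,0.3]
    - [0,0,0,45,-14,0,0.3]
    - [0,0,0,40,-14,0,0.3]

```text
time_s: 12.05
ee_pos: [493.6, 171.4, 255.1]
ee_rot: [-179.8, 0.0, 85.3]
force: [0.5, 0.5, -0.1]
gripper_width: 45.3
gripper_force: 20.0
```

```bash
python3 - <<'E'
from workcell import *
from h import *
t=grab_frame("top"); cv2.imwrite("pics/tr.png",cv2.resize(t["image"][150:280,80:260],None,fx=4,fy=4))
s=state(); print(s["ee_pos"],s["ee_rot"],s["gripper_force"]); plan(s,(490,225,64),RD,7)
print([onz(t,(131,228),z).round(0).tolist() for z in (6,32)])
E
```

```text
[492.21215957 175.85828457 255.12720245] [-179.72477808   -0.24080202   85.47394972] 20.000797299435362
[-0.04 -0.03 -0.02] [ 6.86 -0.74 27.34]
[-0.04 -0.03 -0.02] [ 6.88 -0.75 27.33]
[-0.04 -0.03 -0.02] [ 6.89 -0.77 27.33]
[-0.04 -0.03 -0.02] [ 6.91 -0.79 27.32]
[-0.04 -0.03 -0.02] [ 6.93 -0.8  27.32]
[-0.04 -0.03 -0.02] [ 6.94 -0.82 27.31]
[-0.04 -0.03 -0.02] [ 6.96 -0.84 27.31]
[[493.0, 406.0, 6.0], [490.0, 397.0, 32.0]]
```

View pics/tr.png

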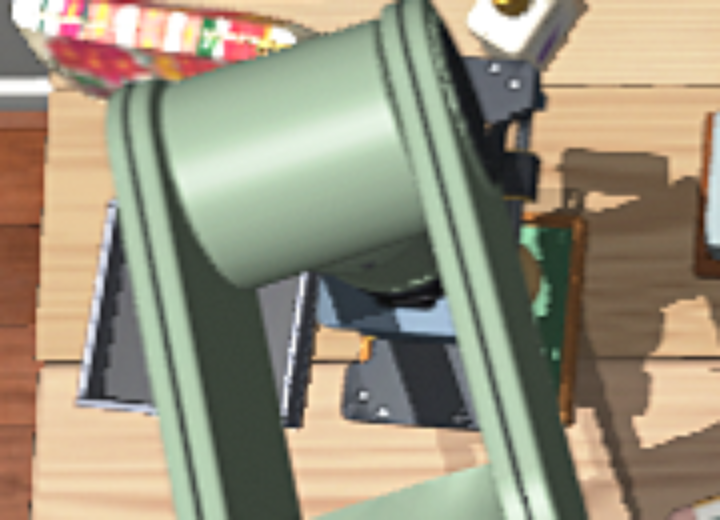

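Call:
step_arm:
  steps:
    - [0,0,0,8,-1,25,0.3]
    - [0,0,0,8,-1,28,0.3]
    - [0,0,0,8,-1,28,0.3]
    - [0,0,0,8,-1,28,0.3]
    - [0,0,0,8,-1,28,0.3]
    - [0,0,0,8,0,25,0.3]
    - [0,0,0,0,0,18,0.3]
    - [0,0,0,0,0,8,0.3]

```text
time_s: 13.1
ee_pos: [492.8, 217.6, 66.3]
ee_rot: [-179.8, 0.1, 85.3]
force: [-1.1, 0.6, 0.1]
gripper_width: 45.5
gripper_force: 20.0
```

```bash
python3 - <<'E'
from workcell import *
from h import *
import time
grab_frame("top");s=state(); print(s["ee_pos"],s["ee_rot"],s["force"])
E
```

```text
[492.77674429 217.43931294  65.99926989] [-1.79780077e+02  1.06754130e-01  8.52915715e+01] [ 0.00721068 -1.30766129 -0.85925305]
```

Call:
step_arm:
  steps:
    - [0,0,0,0,0,1,0.3]
    - [0,0,0,0,0,1,0.3]
    - [0,0,0,0,0,0.8,0.3]
    - [0,0,0,0,0,0.7,0.3]
    - [0,0,0,0,0,0.5,0.3]
    - [0,0,0,0,0,0,0.3]
    - [0,0,0,0,0,0,0.3]
    - [0,0,0,0,0,0,0.3]
  force: 8

```text
time_s: 14.15
ee_pos: [494.3, 217.9, 63.8]
ee_rot: [-180.0, 0.0, 85.3]
force: [0.3, 0.6, -0.6]
gripper_width: 45.6
gripper_force: 8.0
```

Call:
step_arm:
  steps:
    - [0,0,0,0,0,0.5,0.3]
    - [0,0,0,0,0,0.5,0.3]
    - [0,0,0,0,0,0.5,0.3]
    - [0,0,0,0,0,0.5,0.3]
    - [0,0,0,0,0,0.5,0.3]
    - [0,0,0,0,0,0,0.3]
    - [0,0,0,0,0,0,0.3]
    - [0,0,0,0,0,0,0.3]

```text
time_s: 15.15
ee_pos: [494.3, 217.9, 62.1]
ee_rot: [180.0, -0.0, 85.3]
force: [-1.6, -1.8, 4.8]
gripper_width: 45.5
gripper_force: 8.0
```

Call:
step_arm:
  steps:
    - [0,0,0,0,0,0,0.4]
    - [0,0,0,0,0,0,1]
    - [0,0,0,0,0,0,1]
    - [0,0,0,0,0,0,1]
    - [0,0,0,0,0,-5,1]
    - [0,0,0,0,0,-25,1]
    - [0,0,0,0,0,-45,1]
    - [0,0,0,0,0,-50,1]
  force: 20

```text
time_s: 16.15
ee_pos: [493.9, 217.8, 187.4]
ee_rot: [-179.9, 0.0, 85.3]
force: [1.2, 1.2, 0.6]
gripper_width: 90.8
gripper_force: 0.0
```

```bash
python3 - <<'E'
from workcell import *
from h import *
s=state(); print(s["ee_pos"],s["ee_rot"]); plan(s,(492.5,-178.8,150),RD,10)
E
```

```text
[493.88240479 217.80879654 187.39235311] [-1.79942046e+02  3.32082703e-02  8.52864442e+01]
[-0.01  0.   -0.03] [-39.54   3.13   3.76]
[-0.01  0.   -0.03] [-39.54   3.1    3.76]
[-0.01  0.   -0.03] [-39.54   3.08   3.76]
[-0.01  0.   -0.03] [-39.54   3.06   3.75]
[-0.01  0.   -0.03] [-39.54   3.04   3.75]
[-0.01  0.   -0.03] [-39.55   3.02   3.75]
[-0.01  0.   -0.03] [-39.55   2.99   3.75]
[-0.01  0.   -0.03] [-39.55   2.97   3.75]
[-0.01  0.   -0.03] [-39.55   2.95   3.74]
[-0.01  0.   -0.03] [-39.55   2.93   3.74]
```

Call:
step_arm:
  steps:
    - [0,0,0,-35,3,0,1]
    - [0,0,0,-52,4,0,1]
    - [0,0,0,-55,4,0,1]
    - [0,0,0,-55,4,0,1]
    - [0,0,0,-55,4,0,1]
    - [0,0,0,-55,4,0,1]
    - [0,0,0,-52,4,10,1]
    - [0,0,0,-37,3,20,1]

```text
time_s: 17.15
ee_pos: [492.2, -181.7, 157.1]
ee_rot: [179.8, 0.1, 85.2]
force: [0.5, -1.0, -0.4]
gripper_width: 91.2
gripper_force: 0.0
```

```bash
python3 - <<'E'
from workcell import *
from h import *
t=grab_frame("top"); g=grab_frame("side"); s=state(); print(s["ee_pos"],s["ee_rot"]); plan(s,(492.5,-178.8,56.8),RD,4)
a=cv2.resize(t["image"][160:280,80:260],None,fx=2.2,fy=2.2); b=cv2.resize(g["image"][120:370,210:390],None,fx=2.2,fy=2.2)
o=np.zeros((b.shape[0],a.shape[1]*2,3),np.uint8); o[:a.shape[0],:a.shape[1]]=a; o[:,a.shape[1]:]=b
cv2.imwrite("pics/pl1.png",o)
E
```

```text
[ 490.40136447 -181.9355871   154.62273864] [-1.79822704e+02  1.36765751e-02  8.50579418e+01]
[-0.04  0.   -0.14] [ 0.83  0.53 24.45]
[-0.04  0.   -0.14] [ 0.83  0.51 24.45]
[-0.04  0.   -0.14] [ 0.83  0.5  24.45]
[-0.04  0.   -0.14] [ 0.82  0.48 24.46]
```

View pics/pl1.png

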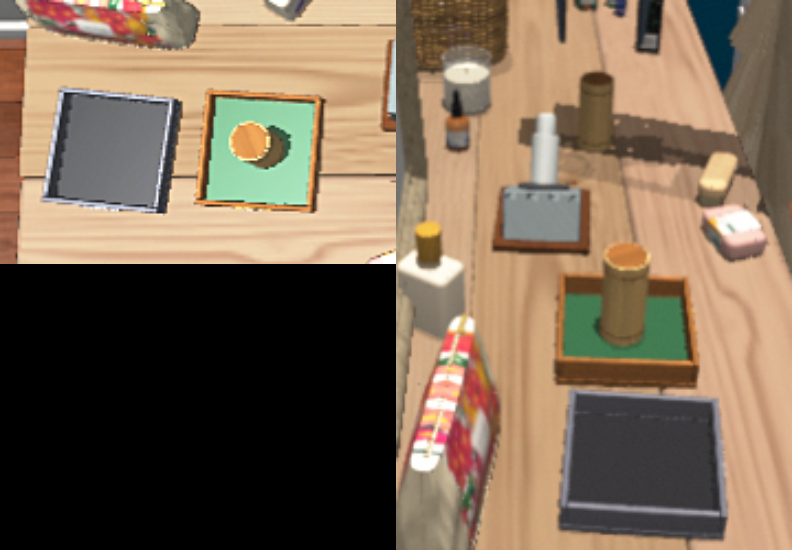

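Call:
step_arm:
  steps:
    - [0,0,0,1,0.7,25,1]
    - [0,0,0,1,0.7,25,1]
    - [0,0,0,1,0.6,25,1]
    - [0,0,0,0,0,22,1]
    - [0,0,0,0,0,0,0.3]
    - [0,0,0,0,0,0,0.3]
    - [0,0,0,0,0,0,0.3]
    - [0,0,0,0,0,0,0.3]
  force: 20

```text
time_s: 18.25
ee_pos: [494.4, -176.5, 60.1]
ee_rot: [179.9, 0.0, 85.3]
force: [-1.0, -0.0, -0.4]
gripper_width: 53.9
gripper_force: 0.0
```

```bash
python3 - <<'E'
from workcell import *
from h import *
grab_frame("top"); s=state(); print(s["ee_pos"],s["ee_rot"],s["gripper_width"])
E
```

```text
[ 494.19561881 -176.46581515   59.95043948] [1.79933674e+02 2.33658415e-02 8.52863106e+01] 50.223323567810226
```

Call:
step_arm:
  steps:
    - [0,0,0,0,0,0,0.65]
    - [0,0,0,-2.4,0,0,0.65]
    - [0,0,0,0,0,0,0.65]
    - [0,0,0,0,0,0,0.3]
    - [0,0,0,0,0,0,0.3]
    - [0,0,0,0,0,0,0.3]
    - [0,0,0,0,0,0,0.3]
    - [0,0,0,0,0,0,0.3]

```text
time_s: 19.3
ee_pos: [493.6, -178.7, 59.3]
ee_rot: [-180.0, 0.0, 85.3]
force: [0.1, -0.0, -1.6]
gripper_width: 46.4
gripper_force: 20.0
```

```bash
python3 - <<'E'
from workcell import *
from h import *
grab_frame("top"); s=state(); print(s["ee_pos"],s["ee_rot"],s["gripper_width"],s["gripper_force"])
s["ee_pos"]=s["ee_pos"]+[0,0,155]
print(TIP+(30+60)*A);plan(s,TIP+(30+60)*A,RP,8)
E
```

```text
[ 493.61307062 -178.74167316   59.26860554] [-1.79992965e+02  3.90406466e-03  8.52879118e+01] 45.91725654908775 19.999611591920257
[561.24764373 -80.16737385 202.14228634]
[ 0.01  3.75 -0.04] [12.97  7.41  1.51]
[ 0.01  3.75 -0.04] [12.84  7.42  2.36]
[ 0.01  3.75 -0.04] [12.66  7.43  3.19]
[ 0.01  3.75 -0.04] [12.42  7.44  4.01]
[ 0.01  3.75 -0.04] [12.12  7.45  4.81]
[ 0.01  3.75 -0.04] [11.78  7.46  5.59]
[ 0.01  3.75 -0.04] [11.38  7.47  6.35]
[ 0.01  3.75 -0.04] [10.93  7.48  7.08]
```

Good centred grasp (rim offset about 59.3). Lift and travel.

Call:
step_arm:
  steps:
    - [0,0,0,0,0,-25,0.3]
    - [0,0,0,0,0,-40,0.3]
    - [0,0,0,0,0,-45,0.3]
    - [0,0,0,0,0,-45,0.3]
    - [0,7.5,0,26,15,3,0.3]
    - [0,7.5,0,25.5,15,5.5,0.3]
    - [0,7.5,0,24,15,9,0.3]
    - [0,7.5,0,22,15,12,0.3]

```text
time_s: 20.35
ee_pos: [562.5, -81.1, 204.2]
ee_rot: [179.9, -30.2, 85.3]
force: [-0.7, -0.6, -1.0]
gripper_width: 46.5
gripper_force: 20.0
```

```bash
sed -i 's/56\.8/59.3/;s/43\.2/40.7/' look.py; python3 - <<'E'
from workcell import *
grab_frame("top")
E
python3 look.py q1
```

```text
rim [563.7 -52.8 151.1] [[172. 140.]] [[591. 165.]]
tip [564.7 -35.3 124.2] [[147. 145.]] [[590. 205.]]
along 32.0 lateral tool xy [ 1.8 -0.3] [-179.8  -29.9   85.2] [ 0.7  0.1 -0.7] 45.77365930613331
[ 0.    0.02 -0.09] [ 0.43 -0.08  4.26]
[ 0.    0.02 -0.09] [ 0.43 -0.08  4.26]
[ 0.    0.02 -0.09] [ 0.43 -0.08  4.26]
[ 0.    0.02 -0.09] [ 0.43 -0.08  4.26]
```

Call:
step_arm:
  steps:
    - [0,0,0,0.9,-0.2,8,0.3]
    - [0,0,0,0.9,-0.1,8,0.3]
    - [0,0,0,0,0,7,0.3]
    - [0,0,0,0,0,5,0.3]
    - [0,0,0,0,0,5,0.3]
    - [0,0,0,0,0,5,0.3]
    - [0,0,0,0,0,4,0.3]
    - [0,0,0,0,0,0,0.3]
  force: 10

```text
time_s: 21.5
ee_pos: [563.3, -58.9, 168.2]
ee_rot: [-180.0, -30.0, 85.3]
force: [0.5, -0.3, -0.4]
gripper_width: 46.3
gripper_force: 10.0
```

```bash
python3 look.py q2
```

```text
rim [566.  -29.6 117.2] [[140. 145.]] [[588. 216.]]
tip [564.7 -35.3 124.2] [[147. 145.]] [[590. 205.]]
along -8.9 lateral tool xy [-1.5 -0.8] [180.  -30.   85.3] [ 0.3  0.2 -0.7] 46.77759734632282
[ 0.04  0.   -0.07] [-0.38 -0.19 -5.98]
[ 0.04  0.   -0.07] [-0.38 -0.2  -5.98]
[ 0.04  0.   -0.07] [-0.38 -0.2  -5.98]
[ 0.04  0.   -0.07] [-0.38 -0.21 -5.98]
```

Call:
step_arm:
  steps:
    - [0,0,0,-0.5,-0.3,3,0.3]
    - [0,0,0,-0.5,-0.3,3,0.3]
    - [0,0,0,0,0,3,0.3]
    - [0,0,0,0,0,3,0.3]
    - [0,0,0,0,0,2,0.3]
    - [0,0,0,0,0,1.5,0.3]
    - [0,0,0,0,0,1,0.3]
    - [0,0,0,0,0,0,0.3]

```text
time_s: 22.6
ee_pos: [563.5, -52.8, 155.7]
ee_rot: [179.9, -29.9, 85.4]
force: [-4.0, -6.3, 10.0]
gripper_width: 46.5
gripper_force: 10.0
```

```bash
python3 look.py q3
```

```text
rim [566.  -23.3 104.3] [[131. 148.]] [[588. 234.]]
tip [564.7 -35.3 124.2] [[147. 145.]] [[590. 205.]]
along -23.3 lateral tool xy [-0.6 -0.3] [179.9 -29.9  85.4] [-3.2 -5.7  8.9] 46.3588336781166
[ 0.06  0.02 -0.05] [-0.14 -0.06 -9.57]
[ 0.06  0.02 -0.05] [-0.14 -0.07 -9.57]
[ 0.06  0.02 -0.05] [-0.14 -0.08 -9.57]
[ 0.06  0.02 -0.05] [-0.13 -0.09 -9.57]
```

Call:
step_arm:
  steps:
    - [0,0,0,0,0,-2,0.3]
    - [0,0,0,0,0,-8,0.3]
    - [0,0,0,0,0,-18,0.3]
    - [0,0,0,0,0,-20,0.3]
    - [0,0,0,0,0,-20,0.3]
    - [0,0,0,0,0,-20,0.3]
    - [0,-7.5,0,14,-4,-15,0.3]
    - [0,-7.5,0,14,-6,-15,0.3]
  force: 20

```text
time_s: 23.7
ee_pos: [551.0, -83.8, 269.8]
ee_rot: [180.0, -14.8, 85.2]
force: [0.2, 0.4, -1.3]
gripper_width: 46.5
gripper_force: 20.0
```

```bash
python3 - <<'E'
from workcell import *
from h import *
s=state(); print(s["ee_pos"],s["ee_rot"],s["gripper_force"],s["gripper_width"]); plan(s,(491,402,250),RD,10)
E
```

```text
[550.99574818 -83.75498025 269.79223524] [179.98736051 -14.79154937  85.15862488] 19.994923761114478 46.497035004086534
[ 0.01 -1.48 -0.04] [ 45.8  -10.08  14.14]
[ 0.01 -1.48 -0.04] [ 46.16 -10.04  12.95]
[ 0.01 -1.48 -0.04] [ 46.49 -10.01  11.76]
[ 0.01 -1.48 -0.04] [46.78 -9.97 10.56]
[ 0.01 -1.48 -0.04] [47.05 -9.93  9.35]
[ 0.01 -1.48 -0.04] [47.28 -9.89  8.13]
[ 0.01 -1.48 -0.04] [47.48 -9.86  6.91]
[ 0.01 -1.48 -0.04] [47.65 -9.82  5.68]
[ 0.01 -1.48 -0.04] [47.79 -9.78  4.45]
[ 0.01 -1.48 -0.04] [47.9  -9.75  3.22]
```

Call:
step_arm:
  steps:
    - [0,-5,0,40,-10,8,0.3]
    - [0,-5,0,48,-10,6,0.3]
    - [0,-4.8,0,50,-10,3,0.3]
    - [0,0,0,50,-10,0,0.3]
    - [0,0,0,50,-10,0,0.3]
    - [0,0,0,50,-10,0,0.3]
    - [0,0,0,50,-10,0,0.3]
    - [0,0,0,50,-10,0,0.3]

```text
time_s: 24.7
ee_pos: [502.5, 313.2, 276.5]
ee_rot: [-180.0, -0.2, 85.3]
force: [-0.1, 0.8, -0.3]
gripper_width: 46.1
gripper_force: 20.0
```

```bash
python3 - <<'E'
from workcell import *
from h import *
s=state(); print(s["ee_pos"],s["ee_rot"],s["gripper_force"],s["gripper_width"]); plan(s,(491,402,250),RD,2)
E
```

```text
[502.47242976 313.2232162  276.4535537 ] [-179.96844107   -0.20205623   85.28731409] 19.995253505185246 46.13779937069981
[-0.02 -0.1  -0.16] [43.72 -9.36 13.39]
[-0.02 -0.1  -0.16] [43.77 -9.24 13.31]
```

Call:
step_arm:
  steps:
    - [0,0,0,40,-9,10,0.3]
    - [0,0,0,27,-6,30,0.3]
    - [0,0,0,12,0,38,0.3]
    - [0,0,0,2,0,38,0.3]
    - [0,0,0,0,0,35,0.3]
    - [0,0,0,0,0,28,0.3]
    - [0,0,0,0,0,18,0.3]
    - [0,0,0,0,0,8,0.3]

```text
time_s: 25.7
ee_pos: [494.2, 393.8, 70.4]
ee_rot: [-179.9, -0.1, 85.3]
force: [0.1, 0.9, -1.4]
gripper_width: 46.2
gripper_force: 20.0
```

```bash
python3 - <<'E'
from workcell import *
from h import *
grab_frame("top");s=state(); print(s["ee_pos"],s["ee_rot"],s["force"])
E
```

```text
[494.11490668 393.67649888  70.01736079] [-1.79865143e+02 -9.27828560e-02  8.52747168e+01] [-0.82515036 -0.09682382 -2.39448455]
```

Expected contact near TCP z ≈ 64–65.

Call:
step_arm:
  steps:
    - [0,0,0,0,0,1.2,0.3]
    - [0,0,0,0,0,1,0.3]
    - [0,0,0,0,0,1,0.3]
    - [0,0,0,0,0,0.8,0.3]
    - [0,0,0,0,0,0.6,0.3]
    - [0,0,0,0,0,0.5,0.3]
    - [0,0,0,0,0,0,0.3]
    - [0,0,0,0,0,0,0.3]
  force: 8

```text
time_s: 26.75
ee_pos: [494.9, 394.1, 66.6]
ee_rot: [180.0, -0.2, 85.3]
force: [-0.5, 0.0, -0.6]
gripper_width: 46.3
gripper_force: 8.0
```

Call:
step_arm:
  steps:
    - [0,0,0,0,0,0.6,0.3]
    - [0,0,0,0,0,0.6,0.3]
    - [0,0,0,0,0,0.6,0.3]
    - [0,0,0,0,0,0.5,0.3]
    - [0,0,0,0,0,0.4,0.3]
    - [0,0,0,0,0,0,0.3]
    - [0,0,0,0,0,0,0.3]
    - [0,0,0,0,0,0,0.3]

```text
time_s: 27.75
ee_pos: [494.8, 394.4, 65.2]
ee_rot: [180.0, -0.2, 85.3]
force: [-2.8, -0.2, 6.8]
gripper_width: 46.3
gripper_force: 8.0
```

Contact on the floor; release and rise.

Call:
step_arm:
  steps:
    - [0,0,0,0,0,0,0.4]
    - [0,0,0,0,0,0,1]
    - [0,0,0,0,0,0,1]
    - [0,0,0,0,0,0,1]
    - [0,0,0,0,0,-5,1]
    - [0,0,0,0,0,-25,1]
    - [0,0,0,0,0,-45,1]
    - [0,0,0,0,0,-50,1]
  force: 20

```text
time_s: 28.75
ee_pos: [494.5, 393.4, 189.9]
ee_rot: [-179.9, -0.1, 85.3]
force: [0.5, 0.5, -0.5]
gripper_width: 91.1
gripper_force: 0.0
```

Call:
step_arm:
  steps:
    - [0,0,0,-20,20,-20,1]
    - [0,0,0,-40,-10,-10,1]
    - [0,0,0,-50,-20,0,1]
    - [0,0,0,-50,-20,0,1]
    - [0,0,0,-50,-20,0,1]
    - [0,0,0,-50,-20,0,1]
    - [0,0,0,-40,-20,0,1]
    - [0,0,0,0,0,0,1]

```text
time_s: 29.75
ee_pos: [378.9, 100.2, 218.4]
ee_rot: [180.0, -0.2, 85.1]
force: [0.5, 1.8, 0.0]
gripper_width: 91.1
gripper_force: 0.0
```

```bash
python3 - <<'E'
from workcell import *
from h import *
grab_frame("side");t=grab_frame("top"); g=grab_frame("side"); s=state(); print(s["ee_pos"],s["force"],s["time_s"])
for n,f,p in(("top",t,(slice(180,275),slice(90,240))),("side",g,(slice(215,345),slice(280,365)))):
    h=cv2.cvtColor(f["image"],cv2.COLOR_BGR2HSV); m=np.zeros(h.shape[:2],np.uint8); m[p]=cv2.inRange(h,(8,110,110),(24,255,255))[p]
    for c in cv2.findContours(m,0,1)[0]:
        if cv2.contourArea(c)>40:
            (x,y),r=cv2.minEnclosingCircle(c); print(n,round(x,1),round(y,1),round(r,1),cv2.boundingRect(c),onz(f,(x,y),106).round(0))
print("expect top/side of cover tops",[(proj(f,[[494.8,394.4,106],[494.3,217.9,106]])).round(1).tolist() for f in(t,g)])
E
```

```text
[381.19629811 102.48671562 218.34289376] [-0.4269471   0.61717809 -0.76556184] 29.9
top 193.7 224.0 9.2 (185, 216, 18, 17) [492. 216. 106.]
top 122.6 224.9 9.6 (113, 216, 19, 18) [491. 393. 106.]
top 197.0 226.5 35.9 (169, 201, 57, 49) [486. 208. 106.]
side 306.6 283.8 55.6 (280, 229, 68, 108) [524. 371. 106.]
side 289.4 223.5 12.1 (280, 215, 19, 18) [546. 173. 106.]
expect top/side of cover tops [[[122.1, 223.4], [193.0, 223.1]], [[323.5, 292.0], [314.4, 235.3]]]
```

```bash
python3 -c "
from workcell import *
print(job_done())"
```

```text
the job is handed in; nothing more can be done
None
```

I gauged both covers and handed the job in at about 30 s: cover_2 (taken here as the one farther from the pin) went fully home on the flange and stands upright in the wooden tray, and cover_1 stopped at the shoulder and stands upright in the grey returns tray.

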